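# Load the gauge carrier under the spring flap

## Task

Load the gauge carrier into its dust chamber: with one fingertip press the flap's plate down and keep the flap open, and meanwhile with the other finger push the carrier along its lane until its whole block is inside, behind the flap's lip. Then take the fingers away so that the flap springs fully shut behind the block. Only push the carrier, never lift or tip it, keep the flap from striking or rubbing it, and leave the other things on the bench alone.

Things in the scene. Friction and masses are not known exactly. Their poses are not given: they have to be found in the camera images.
- chamber: Fixed fixture: grey base plate 5 mm thick with a straight lane leading into a small blue chamber. Its frame (used below, in mm): x along the lane in the pushing direction, y to the left, z up, z = 0 on the bench; x = 0 at the chamber's mouth, y = 0 under the hinge rod. Base: x -168 to 87, y -78 to 62, top z = 5. Chamber walls up to z = 40, inside x 5 to 75 (back stop at x = 75).
- lane_mouth (a point): Centre of the lane's floor at the chamber's mouth: chamber x 0, y -40, z 5. The lane is 44 mm wide between two rails 5 mm thick that reach z = 19 and run from x = -160 into the chamber.
- hinge_rod (a point): Middle of the flap's hinge rod, chamber x -40, y 0, z 43. The steel rod is 8 mm thick, parallel to the lane (along x) from x = -161 to 80, between two posts 6 mm thick, 16 mm wide and up to z = 50, at x = -164 and 83.
- flap (a joint): Spring flap's angle about the hinge rod, rad: 0 shut, 0.75 at its open stop. A preloaded spring shuts it; 0.65 takes about 5 to 8 N down on the press plate 26 mm from the rod. Pressing the press plate (left of the rod) swings the cover and lip (right of it) up off the lane. The lip clears the carrier's block above about 0.48 rad, safely at 0.6 to 0.7.
- lip (a point): Middle of the lower front edge of the flap's lip, moves with the flap (shut: chamber x 0, y -44, z 18.5). The lip, x 0 to 4, y -66 to -22, hangs from the front of the flap's flat cover (x 0 to 80, y -67 to -1, 3 mm thick, z 42 to 45 shut). Shut, it bars the block (top z = 31) but clears the neck (top z = 14). At 0.65 rad the cover's free edge is at z = 86.
- press_plate (a point): Middle of the top face of the flap's press plate (chamber x -95, y 28), moves with the flap. Plate: x -160 to -30, y 0 to 46, 4 mm thick, top z = 45 when shut. A finger can slide along it while pressing. At flap angle A its top at chamber y is at z = 43 + 2/cos(A) - y*tan(A) mm: z = 26 at y = 26 for A = 0.65.
- carrier: Loose steel gauge carrier, 0.4 kg, 100 long, in the lane; origin at its underside (z = 5) under the block's front face (nose), x forward, z up. From the nose back: block 45 long, 40 wide, 26 high; neck 45 long, 14 wide, 9 high; push plate 10 thick, 40 wide, 50 high. Nose starts at chamber x -35 to -12; block wholly inside at 50 to 75. The push plate then stays outside, the lip over the neck.
- carrier_back (a point): Centre of the back face of the carrier's push plate, where it is pushed: 100 mm behind the nose, 25 mm above the carrier's underside (z = 30; plate from z = 5 to 55).
- oil: Bystander: small oil bottle, 38 mm diameter, 70 mm high, left of the fixture; origin at the centre of its underside.
- ring_gauge: Bystander: steel ring, 56 mm outside, 22 mm high, left of the fixture; origin at the centre of its underside.
- magnifier: Bystander: black hand magnifier lying flat, 80 mm round, handle 100 mm towards its -x, 12 mm high, left of the fixture; origin at the lens centre, underside.
- case: Bystander: open wooden case with small gauge blocks, 170 x 75 x 33 mm, right of the fixture; origin at the centre of its underside.
Things that resemble listed ones, but are neither listed nor needed, are in the scene too. What is shaped like the carrier but brown or purple is not meant.

How it is judged (in metres and radians):
On the way, in this order (a step that is already met when the one before it is completed fails the run):
1. the flap is held open by a finger, the carrier's block still outside (value of joint flap above 0.42 rad and contact force between the fingers and flap above 0.3 N and x of carrier in the frame of chamber below 0 m), for 0.1 s.
2. the block is being pushed by a finger under the flap while a finger still holds the flap open (value of joint flap above 0.42 rad and contact force between the fingers and flap above 0.3 N and x of carrier in the frame of chamber between 0.01 and 0.048 m and contact force between the fingers and carrier above 0.1 N).
3. the block is wholly inside with the flap still held open (value of joint flap above 0.42 rad and contact force between the fingers and flap above 0.3 N and x of carrier in the frame of chamber above 0.0495 m), for 0.05 s.
At the end, for the whole second after the job is handed in: The block is wholly inside the chamber (nose at least 49.5 mm past the lip's front face), the carrier flat on the base and at rest, the flap shut behind it (under 0.05 rad) (x of carrier in the frame of chamber between 0.0495 and 0.08 m and z of carrier in the frame of chamber below 0.009 m and angle between carrier's own z axis and vertical below 0.06 rad and value of joint flap below 0.05 rad and linear speed of carrier below 0.02 m/s); the robot touches nothing.
It fails at once if the carrier is lifted (more than 10 mm) or tipped (more than 0.2 rad) (z of carrier in the frame of chamber above 0.015 m or angle between carrier's own z axis and vertical above 0.2 rad).
It fails at once if the flap strikes or rubs the carrier (over 3 N) (contact force between carrier and flap above 3 N).
It fails at once if a bystander is moved (more than 20 mm) (distance of any of oil, ring_gauge, magnifier, case from where it was at the start of the episode above 0.02 m).
It also fails if it takes over 37 s, if anything falls off the work surface, if the arm or the gripper's body presses on something with over 40 N, if the wrist force passes 120 N, or if a joint passes its speed limit or range.

## Robot

A 6-joint arm with a two-finger parallel gripper is mounted at the origin on the work surface. World frame = base frame: x ahead of the robot, y to its left, z up, the work surface at z = 0. Lengths are in m, angles in degrees, forces in N, time in s.
With the tool pointing down it reaches from about 0.375 to 0.9 m from the base axis. Payload 3.1 kg.
Tool frame: the origin (TCP) lies on the centre line of the jaws, within the pads' length; the fingertips stand 25 mm ahead of it and the grasp point (between the pads) lies 6 mm ahead of it; z points along the fingers, y is the line along which they close (so a half turn about z gives the same grasp; the last joint's range is limited). The gripper opens to 87 mm and grips with 3 to 60 N. Pads are 19 mm wide; open, the fingers measure 117 mm over their backs; the gripper's body (75 mm by 190 mm) begins 51 mm behind the grasp point.
Start: joints at [-10.227, 30.224, 82.088, -0, 67.689, -10.227], TCP at [0.625, 0, 0.248] pointing down, gripper open.
Joint ranges: [-176.69, 176.69], [-43.24, 126.21], [12.49, 139.97], [-82, 262], [0, 151.66], [-163.58, 163.58]. Speed limits (degrees/s): [159.86, 159.86, 180, 180, 180, 180].

## Interface

Orientations are given as a 3x3 rotation matrix whose columns are the frame's x, y, z axes.
In Python, from rig import * gives the robot as it stands.
- The arm moves only by the tool step_arm, never from a script. Its argument "steps" is a list of rows, each a list of 7 numbers: the shift along the tool's x, y, z normalised to -1 to 1, where 1 is 0.3 m, then the turn, a rotation vector about the tool's x, y, z normalised to -1 to 1, where 1 is 45 degrees, then the gripper's target within -1 to 1 (shut at 1, half-way at 0, fully open at -1). A call has 1 to 8 rows; each row is the pose to reach, as a shift and turn from the pose commanded when the call began, along the tool's axes at that moment; what a row does not reach only later rows make up. A row lasts 1/12 s, in which the tool goes at most 41.7 mm and 7.16 degrees, less where a joint would pass 70% of its speed; a pose out of reach is approached as far as the arm can. A call with a number of a shift or a turn outside -1 to 1 is refused whole. A call with a gripper value outside its range is refused whole. The fingers move at their own pace and stop on an object; the grip force is fixed at half the most. Time passes only in rows, so rows that repeat a pose let the fingers close. It gives the time, the measured TCP pose, the force, the opening and the grip force at its end, in the units of the state.
- read_state(): the state, without advancing time (a new reading comes with each control period).
- capture(name): name is "scene" or "side" or "wrist"; returns a dict with "image" (480x640x3 uint8, red, green, blue), "vertical_fov" (degrees; the focal length in pixels is half the picture's height over the tangent of half this angle, whatever the lens; pixels are square), "cx", "cy" (the principal point, pixels), "k1" (the pictures are not rectified: a ray, as slopes to the right and down, at radius r is drawn at 1 + k1 r^2 times it, then the intrinsics apply), "world_from_camera" (4x4, takes a point from camera to world coordinates); the wrist camera has in their place "T_tool_cam" (4x4, takes a point from camera to tool coordinates, whose origin is the TCP and whose axes are the flange's). Camera axes: x right, y down, z forward; pixel columns grow to the right and rows downward; lengths in m; the calibration is good to about 2 mm. A picture is of the moment at which its call begins: read the wrist's pose just before it. There is no depth.
- hand_in(): hands the job in; it is judged then, once.
The state is a dict: "time_s": time; "joint_positions": joint angles; "qvel": joint speeds; "tau": joint torques, N m; "position": TCP position; "tcp_rot": TCP orientation; "force": force on the tool from outside, world axes, zero at the start; "moment": the same for the moment, N m; "opening": opening from 0.0 (shut) to 1.0 (fully open); "grasp_force": force on a finger pad.
Only numpy, scipy, OpenCV 4.12 (cv2) and the standard library are available. Lean on these libraries where they do the work, as an engineer would, in place of code of your own. Each camera call takes 0.05 s, during which the arm holds its last target. There are 200 camera calls.

## Working session

There is one attempt and no reset: what is moved stays moved. The work goes in short steps, Python scripts to look and compute and a tool call to move; the robot and the scene stay as the last step left them, time stands still between calls to the robot, and variables do not carry over. Pictures are saved under pics/ and viewed, at most 11 in all, crops included, and the job is handed in when it is done.

Besides the shell and the picture viewer there is one more tool, called as name([rows], argument=value, ...), one row to a line, values as JSON. step_arm: Moves the arm, as the interface text tells. Scaled input: -1 to 1 covers 0.3 m each way for a shift and 45 degrees each way for a turn. Its arguments: {"type":"object","properties":{"steps":{"type":"array"}},"required":["steps"]}

```bash
mkdir -p pics
cat > h.py <<'E'
from rig import *
import numpy as np, cv2
def cap(n,f=None):
    s=read_state(); c=capture(n)
    if n=='wrist':
        T=np.eye(4);T[:3,:3]=np.array(s['tcp_rot']);T[:3,3]=s['position']
        c['T']=T@np.array(c['T_tool_cam'])
    else: c['T']=np.array(c['world_from_camera'])
    c['im']=np.array(c['image'])
    if f: cv2.imwrite('pics/'+f,c['im'][:,:,::-1])
    c['f']=240/np.tan(np.radians(c['vertical_fov']/2))
    return c
def ray(c,u,v):
    d=np.array([(u-c['cx'])/c['f'],(v-c['cy'])/c['f']]);p=d.copy()
    for _ in range(20): p=d/(1+c['k1']*(p@p))
    r=c['T'][:3,:3]@np.array([p[0],p[1],1.]); return c['T'][:3,3],r
def onz(c,u,v,z):
    o,r=ray(c,u,v); return o+r*(z-o[2])/r[2]
def proj(c,P):
    q=np.linalg.inv(c['T'])@np.append(P,1);s=q[:2]/q[2];s=s*(1+c['k1']*(s@s))
    return s*c['f']+[c['cx'],c['cy']]
E
python3 - <<'E'
from h import *
for n in ['scene','side','wrist']:
    c=cap(n,n+'0.png');print(n,c['f'],c['k1'],c['T'].round(3).tolist())
print(read_state())
E
```

```text
scene 493.79762143590324 -0.08075647035671318 [[0.854, 0.342, -0.391, 1.007], [0.52, -0.55, 0.654, -0.537], [0.008, -0.762, -0.648, 0.661], [0.0, 0.0, 0.0, 1.0]]
side 520.9561906410996 -0.09170930429154302 [[0.896, -0.236, 0.377, 0.241], [-0.445, -0.434, 0.784, -0.768], [-0.021, -0.87, -0.493, 0.562], [0.0, 0.0, 0.0, 1.0]]
wrist 387.1543186585209 -0.008776765034119675 [[1.0, 0.001, -0.002, 0.624], [0.0, -0.953, -0.302, 0.084], [-0.002, 0.302, -0.953, 0.384], [0.0, 0.0, 0.0, 1.0]]
{'time_s': 0.15, 'joint_positions': array([-1.02265816e+01,  3.02679997e+01,  8.21384876e+01, -2.91301792e-04,
        6.76893596e+01, -1.02287149e+01]), 'qvel': array([-0.05645037, -0.14759835, -0.16463038, -0.05521354, -0.0547627 ,
        0.05404656]), 'tau': array([ 9.14956272e-04, -4.40429199e+01, -1.76841742e+01,  6.33679633e-02,
        5.52540855e-02, -1.06930895e-04]), 'position': array([6.24488976e-01, 1.28115721e-04, 2.46788538e-01]), 'tcp_rot': array([[-3.89268475e-05,  9.99998643e-01, -1.64710223e-03],
       [ 9.99999956e-01,  3.94084624e-05,  2.92369922e-04],
       [ 2.92434435e-04, -1.64709078e-03, -9.99998601e-01]]), 'force': array([ 0.02051126, -0.00159617, -0.64460741]), 'moment': array([-0.04226964, -0.02867803, -0.03795504]), 'grasp_force': 0.0, 'opening': 0.9987210506509525}
```

View pics/scene0.png

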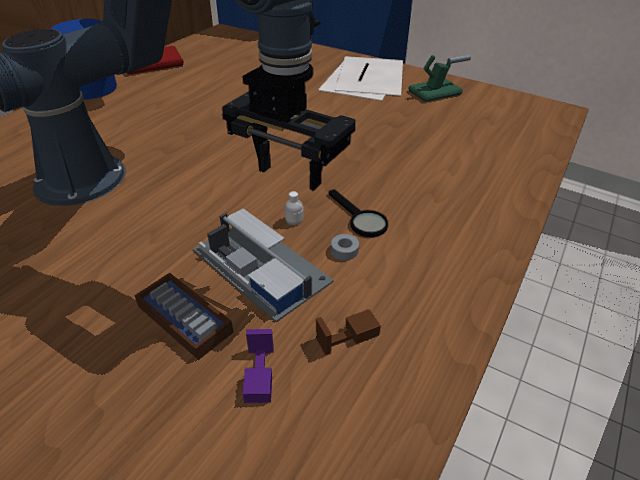

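View pics/wrist0.png

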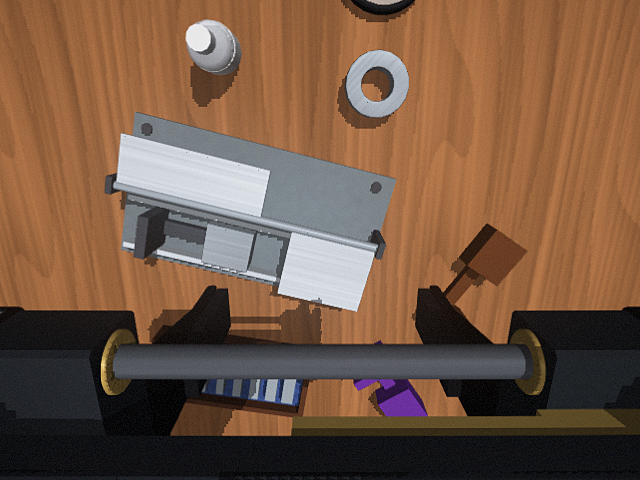

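View pics/side0.png

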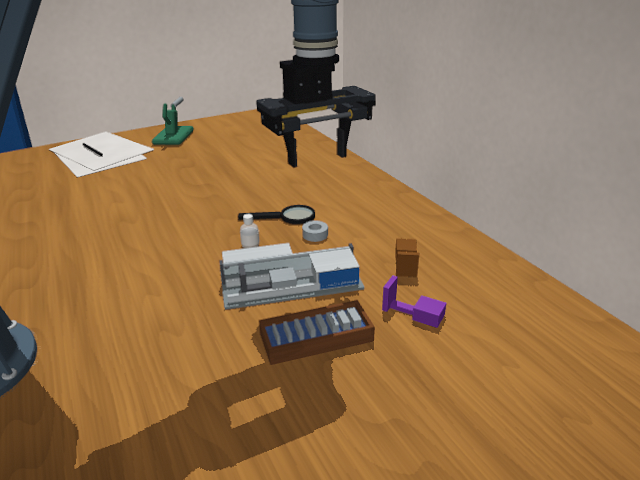

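The three candidates are the grey carrier in the lane at wrist pixel (230,245), the brown one at (490,260) and the purple one at (400,390). I choose the grey one in the lane and check it in a close crop.

Run:
```python
import cv2
i=cv2.imread('pics/wrist0.png')[100:320,95:405];cv2.imwrite('pics/crop.png',cv2.resize(i,None,fx=2.5,fy=2.5,interpolation=cv2.INTER_CUBIC))
```

```text
(no output)
```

View pics/crop.png

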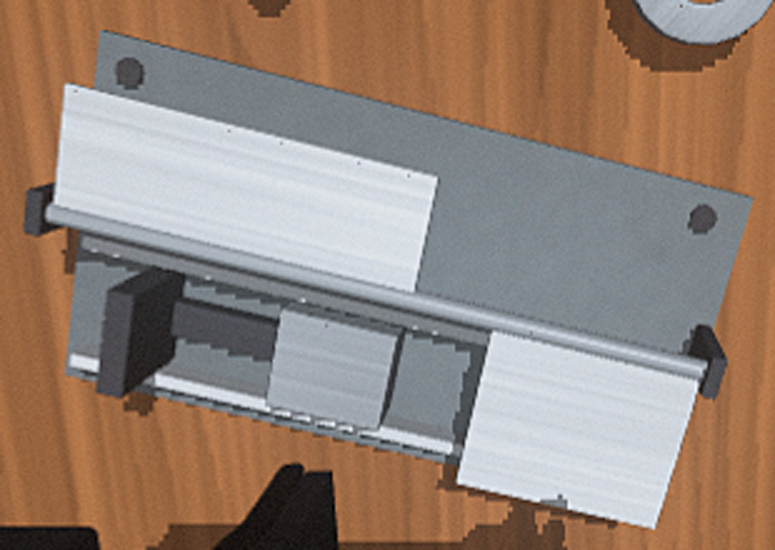

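The crop shows the grey carrier in the lane: block at crop (335,368), dark push plate with its top at (115,342), flap shut.

```bash
cat >> h.py <<'E'
def fit(P,W):
    P=np.array(P,float)[:,:2]/1000;W=np.array(W)[:,:2];a=P-P.mean(0);b=W-W.mean(0)
    th=np.arctan2((a[:,0]*b[:,1]-a[:,1]*b[:,0]).sum(),(a*b).sum())
    R=np.array([[np.cos(th),-np.sin(th)],[np.sin(th),np.cos(th)]]);t=W.mean(0)-R@P.mean(0)
    return th,R,t,((P@R.T+t-W)*1000)
E
python3 - <<'E'
from h import *
c=cap('wrist')
g=lambda u,v:(u/2.5+95-.3,v/2.5+100-.3)
L=[((-168,62,5),(103,30)),((87,62,5),(752,198)),((-160,46,45),(66,85)),((-30,46,45),(437,177)),((80,-67,45),(655,528)),((0,-67,45),(457,485)),((-168,-78,5),(67,375))]
W=[onz(c,*g(*p),P[2]/1000) for P,p in L]
th,R,t,e=fit([P for P,_ in L],W);print(np.degrees(th),t,e.round(1).tolist())
ch=lambda u,v,z:(R.T@(onz(c,*g(u,v),z/1000)[:2]-t)*1000).round(1)
for p in [(404,328,31),(381,430,31),(280,308,31),(267,405,31),(108,290,55),(98,392,55),(130,291,55),(120,395,55)]: print(p,ch(*p))
np.savez('ch.npz',R=R,t=t,th=th)
print([ (R@np.array(q)/1000+t).round(4) for q in [(0,-40),(-95,28),(-125,-40)]])
s=cap('scene')
for P in [(-168,62,5),(87,62,5),(87,-78,5),(80,-67,45)]:print(P,proj(s,np.append(R@np.array(P[:2])/1000+t,P[2]/1000)))
E
```

```text
-14.127457646961014 [ 0.59578746 -0.01125469] [[-1.0, -0.3], [0.9, 0.1], [-0.4, 0.6], [0.9, -0.1], [0.6, -0.7], [-0.4, 0.5], [-0.5, -0.1]]
(404, 328, 31) [-32.9 -15.2]
(381, 430, 31) [-33.6 -58.4]
(280, 308, 31) [-79.9 -18.9]
(267, 405, 31) [-78.7 -59. ]
(108, 290, 55) [-133.8  -19.2]
(98, 392, 55) [-133.4  -58.3]
(130, 291, 55) [-126.3  -17.7]
(120, 395, 55) [-125.5  -57.5]
[array([ 0.586, -0.05 ]), array([0.5105, 0.0391]), array([ 0.4648, -0.0195])]
(-168, 62, 5) [248.49695581 216.89820172]
(87, 62, 5) [333.67084401 278.32775595]
(87, -78, 5) [276.27621076 319.05513206]
(80, -67, 45) [277.27400389 297.71064673]
```

step_arm([
  [0.068,-0.587,0.443,0,0,-1,-0.425],
  [0.068,-0.587,0.443,0,0,-1,-0.425],
  [0.068,-0.587,0.443,0,0,-1,-0.425],
  [0.068,-0.587,0.443,0,0,-1,-0.425],
  [0.068,-0.587,0.443,0,0,-1,-0.425],
  [0.068,-0.587,0.443,0,0,-1,-0.425],
  [0.068,-0.587,0.443,0,0,-1,-0.425],
  [0.068,-0.587,0.443,0,0,-1,-0.425],
])

```text
time_s: 0.92
position: [0.4475, 0.0207, 0.114]
tcp_rot: [[-0.707, 0.707, -0.003], [0.707, 0.707, 0.001], [0.002, -0.001, -1.0]]
force: [0.4, -0.7, -0.4]
opening: 0.717
grasp_force: 0.0
```

step_arm([
  [0,0,0,0,0,-0.686,-0.425],
  [0,0,0,0,0,-0.686,-0.425],
  [0,0,0,0,0,-0.686,-0.425],
  [0,0,0,0,0,-0.686,-0.425],
  [0,0,0,0,0,-0.686,-0.425],
  [0,0,0,0,0,-0.686,-0.425],
  [0,0,0,0,0,-0.686,-0.425],
])

```text
time_s: 1.5
position: [0.45, 0.0202, 0.115]
tcp_rot: [[-0.969, 0.246, 0.002], [0.246, 0.969, -0.0], [-0.002, 0.0, -1.0]]
force: [-0.1, -0.5, 0.1]
opening: 0.714
grasp_force: 0.0
```

```bash
cat > st.py <<'E'
from h import *
d=np.load('ch.npz');R=d['R'];t=d['t']
def st():
    s=read_state();p=s['position'];y=np.array(s['tcp_rot'])[:,1]
    q=R.T@(p[:2]-t)*1000
    print('t',s['time_s'],'ch',q.round(1),'tip',round(p[2]*1000-25,1),'yaw err',round(np.degrees(np.arctan2(*(R.T@y[:2])[[0,1]])),2),'tilt',np.array(s['tcp_rot'])[:,2].round(4),'F',(R.T@s['force'][:2]).round(1),s['force'][2].round(1),'op mm',round(s['opening']*87,1))
if __name__=='__main__': st()
E
python3 - <<'E'
from st import *
st();c=cap('wrist','w1.png');cap('scene','s1.png')
for P in [(-134,-20,55),(-134,-60,55),(-160,46,45),(-30,46,45),(-161,0,47)]:print(P,proj(c,np.append(R@np.array(P[:2])/1000+t,P[2]/1000)).round(0))
E
```

```text
t 1.5 ch [-149.    -5.1] tip 90.0 yaw err 0.12 tilt [ 2.e-03 -4.e-04 -1.e+00] F [ 0.1 -0.5] 0.1 op mm 62.1
(-134, -20, 55) [296. 303.]
(-134, -60, 55) [225. 304.]
(-160, 46, 45) [412. 254.]
(-30, 46, 45) [399. 436.]
(-161, 0, 47) [332. 254.]
```

View pics/w1.png

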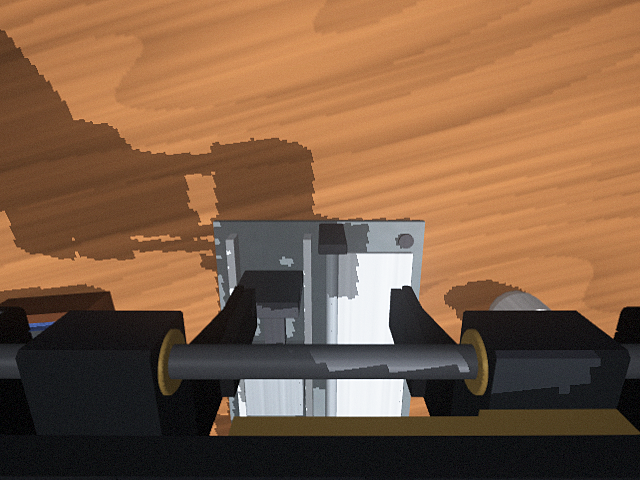

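The push plate's back top edge is near row 303 and the press plate corner is at (411,254). Both match the predictions, and the fingers straddle the rod as planned. Descending.

step_arm([
  [0.005,0,0.04,0,0,0,-0.425],
  [0.005,0,0.09,0,0,0,-0.425],
  [0.005,0,0.133,0,0,0,-0.425],
  [0.005,0,0.133,0,0,0,-0.425],
])

```text
time_s: 1.93
position: [0.4466, 0.0209, 0.0733]
tcp_rot: [[-0.969, 0.245, -0.003], [0.245, 0.969, 0.001], [0.003, -0.0, -1.0]]
force: [-0.7, -0.1, 0.1]
opening: 0.715
grasp_force: 0.0
```

Run:
```python
from st import *
st();c=cap('wrist');w=c['im'];s=cap('side')['im'][200:320,200:380]
a=cv2.resize(w[200:440,180:440],(650,600));cv2.imwrite('pics/w2.png',a[:,:,::-1]);cv2.imwrite('pics/sd2.png',cv2.resize(s,None,fx=4,fy=4)[:,:,::-1])
```

```text
t 1.9333 ch [-152.5   -5.2] tip 48.3 yaw err 0.07 tilt [-3.1e-03  6.0e-04 -1.0e+00] F [-0.6 -0.3] 0.1 op mm 62.2
```

View pics/sd2.png

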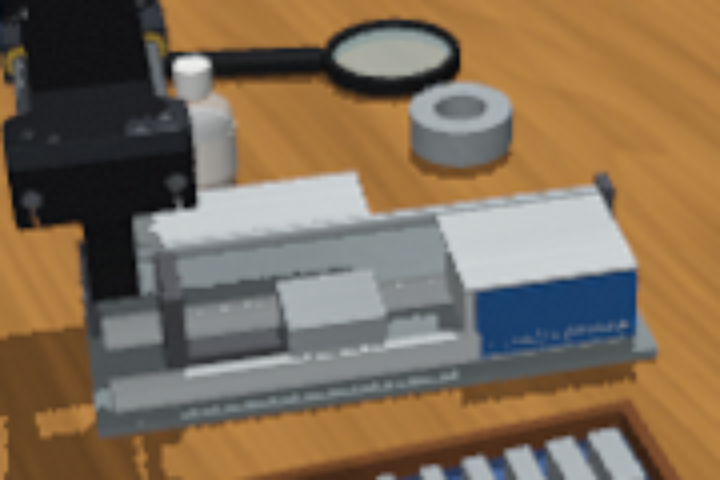

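The side crop shows the finger behind the push plate with a gap of about 9 mm: finger at px 85–135, plate's back near 160. Pressing down.

step_arm([
  [0,0,0.02,0,0,0,-0.425],
  [0,0,0.04,0,0,0,-0.425],
  [0,0,0.06,0,0,0,-0.425],
  [0,0,0.077,0,0,0,-0.425],
  [0,0,0.077,0,0,0,-0.425],
  [0,0,0.077,0,0,0,-0.425],
])

```text
time_s: 2.53
position: [0.4482, 0.0208, 0.0518]
tcp_rot: [[-0.97, 0.245, 0.002], [0.245, 0.97, 0.0], [-0.002, 0.0, -1.0]]
force: [1.2, 0.1, 4.9]
opening: 0.712
grasp_force: 2.5
```

Run:
```python
from st import *
st();s=cap('side')['im'][200:320,200:380];cv2.imwrite('pics/sd3.png',cv2.resize(s,None,fx=4,fy=4)[:,:,::-1])
```

```text
t 2.5333 ch [-151.    -4.9] tip 26.8 yaw err 0.05 tilt [ 0.0017  0.     -1.    ] F [1.2 0.4] 4.9 op mm 61.9
```

View pics/sd3.png

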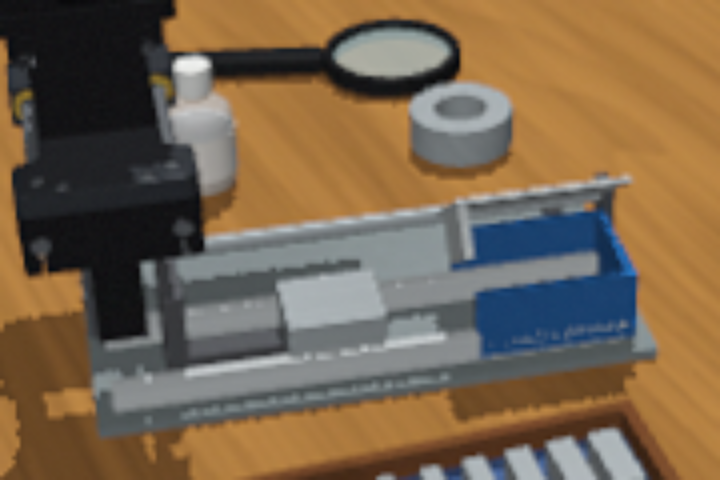

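step_arm([
  [-0.015,0,0.002,0,0,0,-0.425],
  [-0.03,0,0.002,0,0,0,-0.425],
  [-0.05,0,0.002,0,0,0,-0.425],
  [-0.07,0,0.002,0,0,0,-0.425],
  [-0.09,0,0.002,0,0,0,-0.425],
  [-0.11,0,0.002,0,0,0,-0.425],
  [-0.13,0,0.002,0,0,0,-0.425],
  [-0.14,0,0.002,0,0,0,-0.425],
])

```text
time_s: 3.25
position: [0.4842, 0.0118, 0.0506]
tcp_rot: [[-0.97, 0.244, -0.01], [0.244, 0.97, 0.002], [0.01, 0.0, -1.0]]
force: [-6.0, 4.8, 4.9]
opening: 0.714
grasp_force: 4.4
```

Run:
```python
from st import *
st();s=cap('side')['im'][200:320,200:380];cv2.imwrite('pics/sd4.png',cv2.resize(s,None,fx=4,fy=4)[:,:,::-1])
```

```text
t 3.25 ch [-113.9   -4.9] tip 25.6 yaw err 0.02 tilt [-0.0098  0.0025 -0.9999] F [-7.   3.2] 4.9 op mm 62.1
```

View pics/sd4.png

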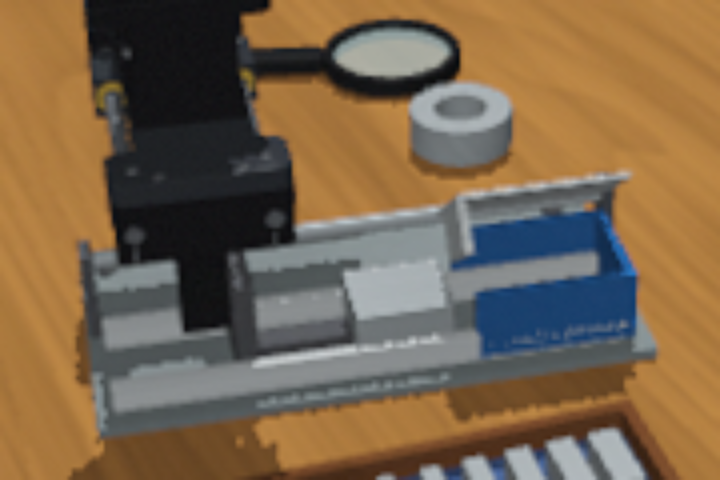

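The side crop shows the carrier advancing flat, its nose just before the mouth (about px 445), with the lip well up. Continuing.

step_arm([
  [-0.02,0,0,0,0,0,-0.425],
  [-0.04,0,0,0,0,0,-0.425],
  [-0.06,0,0,0,0,0,-0.425],
  [-0.08,0,0,0,0,0,-0.425],
  [-0.1,0,0,0,0,0,-0.425],
  [-0.12,0,0,0,0,0,-0.425],
  [-0.14,0,0,0,0,0,-0.425],
  [-0.16,0,0,0,0,0,-0.425],
])

```text
time_s: 3.97
position: [0.5298, 0.0005, 0.0505]
tcp_rot: [[-0.97, 0.245, -0.012], [0.245, 0.97, 0.003], [0.012, 0.0, -1.0]]
force: [-7.7, 4.3, 7.1]
opening: 0.713
grasp_force: 5.0
```

```bash
python3 st.py
```

```text
t 3.9667 ch [-66.8  -4.7] tip 25.5 yaw err 0.03 tilt [-0.0118  0.0032 -0.9999] F [-8.6  2.3] 7.1 op mm 62.1
```

step_arm([
  [-0.01,0,0,0,0,0,-0.425],
  [-0.02,0,0,0,0,0,-0.425],
  [-0.03,0,0,0,0,0,-0.425],
  [-0.04,0,0,0,0,0,-0.425],
  [-0.045,0,0,0,0,0,-0.425],
  [-0.045,0,0,0,0,0,-0.425],
  [-0.045,0,0,0,0,0,-0.425],
])

```text
time_s: 4.55
position: [0.544, -0.0031, 0.0505]
tcp_rot: [[-0.97, 0.244, -0.009], [0.244, 0.97, 0.003], [0.009, 0.0, -1.0]]
force: [-5.5, 3.6, 5.7]
opening: 0.713
grasp_force: 4.1
```

Run:
```python
from st import *
st();s=cap('side');print(proj(s,np.append(R@np.array([60,-60])/1000+t,.031)));s=s['im'][200:320,200:380];cv2.imwrite('pics/sd5.png',cv2.resize(s,None,fx=4,fy=4)[:,:,::-1])
```

```text
t 4.55 ch [-52.2  -4.7] tip 25.5 yaw err 0.02 tilt [-0.009   0.0026 -1.    ] F [-6.2  2.2] 5.7 op mm 62.0
[346.55234765 272.01786612]
```

View pics/sd5.png

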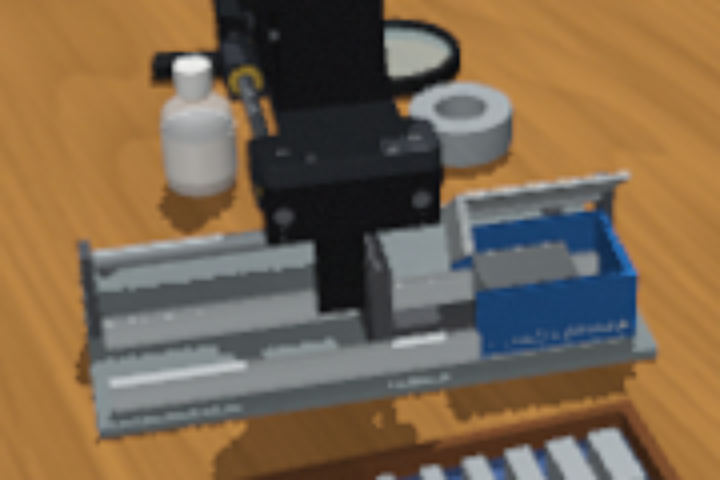

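The block is inside behind the lip, nose about 57. I push a few millimetres more, then back off with the flap still held.

step_arm([
  [-0.007,0,0,0,0,0,-0.425],
  [-0.015,0,0,0,0,0,-0.425],
  [-0.015,0,0,0,0,0,-0.425],
  [-0.015,0,0,0,0,0,-0.425],
  [0.01,0,0,0,0,0,-0.425],
  [0.03,0,0,0,0,0,-0.425],
  [0.03,0,0,0,0,0,-0.425],
  [0.03,0,0,0,0,0,-0.425],
])

```text
time_s: 5.27
position: [0.5406, -0.0024, 0.0516]
tcp_rot: [[-0.97, 0.244, 0.003], [0.244, 0.97, -0.0], [-0.003, 0.0, -1.0]]
force: [3.9, 3.7, 3.8]
opening: 0.71
grasp_force: 2.5
```

Run:
```python
from st import *
st();s=cap('side');s=s['im'][200:320,200:380];cv2.imwrite('pics/sd6.png',cv2.resize(s,None,fx=4,fy=4)[:,:,::-1])
# back top edge of push plate: column where dark plate starts, by projection
s=cap('side')
for x in (-50,-45,-40,-35):
  print(x,[((proj(s,np.append(R@np.array([x,y])/1000+t,z))-[200,200])*4).round(0) for y,z in((-60,.055),(-60,.02))], ((proj(s,np.append(R@np.array([x+100,-20])/1000+t,.031))-[200,200])*4).round(0))
```

```text
t 5.2667 ch [-55.7  -4.9] tip 26.6 yaw err 0.02 tilt [ 3.4e-03 -4.0e-04 -1.0e+00] F [2.9 4.5] 3.8 op mm 61.7
-50 [array([346., 277.]), array([349., 342.])] [543. 245.]
-45 [array([357., 275.]), array([360., 340.])] [553. 244.]
-40 [array([368., 274.]), array([371., 339.])] [563. 242.]
-35 [array([379., 272.]), array([382., 337.])] [574. 241.]
```

View pics/sd6.png

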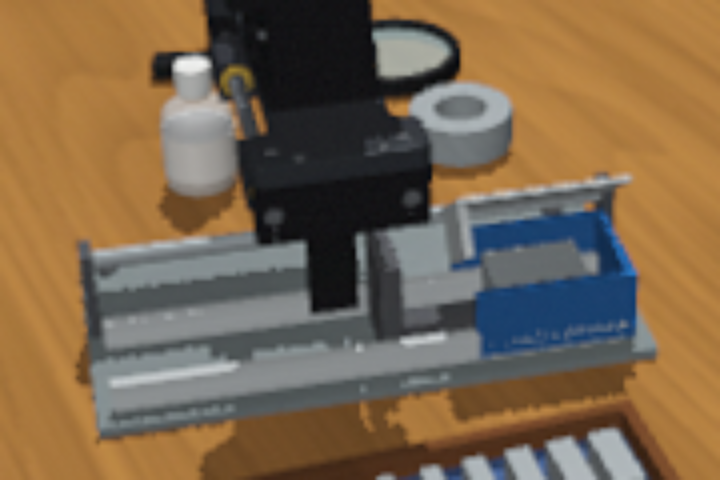

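Finger clear of the plate (gap about 15 px), nose about 60–65. Releasing the flap gently.

step_arm([
  [0,0,-0.01,0,0,0,-0.425],
  [0,0,-0.02,0,0,0,-0.425],
  [0,0,-0.03,0,0,0,-0.425],
  [0,0,-0.04,0,0,0,-0.425],
  [0,0,-0.05,0,0,0,-0.425],
  [0,0,-0.06,0,0,0,-0.425],
  [0,0,-0.07,0,0,0,-0.425],
  [0,0,-0.08,0,0,0,-0.425],
])

```text
time_s: 6.03
position: [0.5378, -0.0027, 0.0748]
tcp_rot: [[-0.97, 0.243, -0.003], [0.243, 0.97, -0.001], [0.003, -0.001, -1.0]]
force: [0.4, 0.5, 0.9]
opening: 0.712
grasp_force: 0.0
```

step_arm([
  [0,0,-0.1,0,0,0,-0.425],
  [0,0,-0.2,0,0,0,-0.425],
  [0,0,-0.3,0,0,0,-0.425],
  [0,0,-0.4,0,0,0,-0.425],
  [0,0,-0.4,0,0,0,-0.425],
  [0,0,-0.4,0,0,0,-0.425],
  [0,0,-0.4,0,0,0,-0.425],
])

```text
time_s: 6.62
position: [0.5379, -0.0025, 0.1944]
tcp_rot: [[-0.97, 0.244, -0.002], [0.244, 0.97, -0.0], [0.002, -0.001, -1.0]]
force: [-0.2, 0.3, 0.1]
opening: 0.712
grasp_force: 0.0
```

Run:
```python
from st import *
st();s=cap('side');s=s['im'][200:320,200:380];cv2.imwrite('pics/sd7.png',cv2.resize(s,None,fx=4,fy=4)[:,:,::-1])
```

```text
t 6.6167 ch [-58.3  -5.6] tip 169.4 yaw err 0.0 tilt [-2.4e-03 -1.0e-04 -1.0e+00] F [-0.3  0.3] 0.1 op mm 61.9
```

View pics/sd7.png

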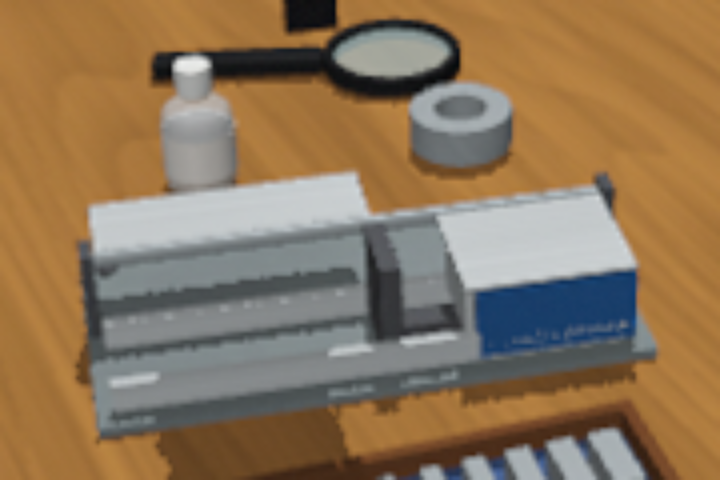

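The flap is fully shut, the block is inside with the push plate outside at px 385, and the robot is clear.

```bash
python3 -c "
from rig import *
print(hand_in())"
```

```text
the job is handed in; nothing more can be done
None
```

The carrier's block is inside the chamber (nose about 60 mm past the mouth), the flap has sprung shut behind it, and the robot is clear; I handed the job in at about 6.6 s and got no verdict back.

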